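# Spin-check the faceplate of a hand coil winder

### The arm

A 7-joint arm with a two-finger parallel gripper is mounted at the origin on the work surface. World frame = base frame: x ahead of the robot, y to its left, z up, the work surface at z = 0. Lengths are in m, angles in degrees, forces in N, time in s.
With the tool pointing down it reaches from about 0.425 to 0.875 m from the base axis. Payload 4.7 kg.
Tool frame: the origin (TCP) lies at the very end of the fingers, on their centre line; the grasp point (between the pads) lies 19 mm behind it; z points along the fingers, x is the direction in which the jaws open and shut, and the axes are right-handed (so a half turn about z gives the same grasp; the last joint's range is limited). The gripper opens to 87 mm and grips with 3 to 60 N. Pads are 19 mm wide; open, the fingers measure 117 mm over their backs; the gripper's body (75 mm by 190 mm) begins 51 mm behind the grasp point.
Start: joints at [66.412, 18.392, -4.016, 83.108, 1.295, 78.541, -3.26], TCP at [0.268, -0.592, 0.223] pointing down, gripper open.
Joint ranges: [-163.93, 163.93], [-17.29, 119.83], [-79.2, 71.16], [3.27, 140.29], [-89.18, 269.18], [5.43, 117.66], [-154.24, 154.24]. Speed limits (degrees/s): [147.25, 147.25, 180, 180, 180, 180, 180].

### API

Orientations are given as a 3x3 rotation matrix whose columns are the frame's x, y, z axes.
In Python, from workcell import read_state, eyes, sign_off gives the robot as it stands. The module is installed in compiled form; this text tells all that it offers.
- The arm moves only by the tool jog_arm, never from a script. Its argument "motion" is a list of rows, each a list of 7 numbers: the shift along the tool's x, y, z in cm, then the turn, a rotation vector about the tool's x, y, z in rad, then the finger opening in cm, from 0 to 8.7. A call has 1 to 12 rows; each row is the pose to reach, as a shift and turn from the pose commanded when the call began, along the tool's axes at that moment; what a row does not reach only later rows make up. A row lasts 1/10 s, in which the tool goes at most 50 mm and 8.59 degrees, less where a joint would pass 70% of its speed; a pose out of reach is approached as far as the arm can. A call with a gripper value outside its range is refused whole. The fingers move at their own pace and stop on an object; "newtons" is the grip in N (left out, the last holds). Time passes only in rows, so rows that repeat a pose let the fingers close. It gives the time, the measured TCP pose, the force and the opening at its end, in the units of the state.
- read_state(): the state, without advancing time (a new reading comes with each control period).
- eyes.camera(name): name is "scene" or "top"; returns (picture, depth): 400x640x3 uint8, blue, green, red; 400x640 float32, m along the optical axis (not along the pixel's ray), 0 where there is no reading.
- eyes.camera_model(name): a dict with "fx", "fy", "cx", "cy" (pixels), "distortion" ([k1, k2, p1, p2, k3] as OpenCV has them; the pictures are not rectified), "cam_to_world" (4x4, takes a point from camera to world coordinates). Camera axes: x right, y down, z forward; pixel columns grow to the right and rows downward; lengths in m; the calibration is good to about 2 mm. A picture is of the moment at which its call begins. camera_model takes no time and is no camera call.
- sign_off(): hands the job in, once; it reports no verdict.
The state is a dict: "time_s": time; "qpos": joint angles; "dq": joint speeds; "joint_efforts": joint torques, N m; "tcp_pos": TCP position; "eef_rot": TCP orientation; "force": force on the tool from outside, world axes, zero at the start; "ft_torque": the same for the moment, N m; "grip_width": opening from 0.0 (shut) to 1.0 (fully open).
Only numpy, scipy, OpenCV 4.12 (cv2) and the standard library are available. Lean on these libraries where they do the work, as an engineer would, in place of code of your own. Each camera call takes 0.05 s, during which the arm holds its last target.

### The job

Check that the coil winder's faceplate turns freely on its spindle: with closed fingertips give its driving pin a calm push anticlockwise (seen from above), not a hard flick, then get out of its way so that the plate coasts on by itself and goes round at least one full turn in all; push again if it stops short. Be gentle with it, do not press down on it, and leave the smaller spare faceplate on the bench where it is.

Things in the scene. Friction and masses are not known exactly. Their poses are not given: they have to be found in the camera images.
- spindle (a point): On the vertical axis of the coil winder, level with the top face of its faceplate, 64 mm above the bench; axes are those of the winder's stand, z up. The stand is fixed to the bench: a green cast foot 130 x 130 x 22 mm with a round pillar of 45 mm radius or less. On it turns a bare aluminium disc, 140 mm in diameter and 8 mm thick, with a dark nut (33 mm across, 16 mm high) in the middle.
- faceplate (a joint): Angle of the winder's disc (rad), growing anticlockwise seen from above, no stops, counting on past full turns; starts between -0.55 and 0. Its one upright dark steel driving pin (14 mm thick, standing 32 mm above the disc) is 55 mm from the axis, at 0 along +x of spindle. The disc (about 0.28 kg) runs on light bearings: pushed to 2 rad/s it coasts on for more than a turn.
- spare_plate: A bystander, not to be moved: a smaller loose faceplate lying on the bench, an aluminium disc 100 mm in diameter and 8 mm thick with an upright dark steel pin 25 mm high; origin under its centre, on the bench.

How it is judged:
By the outcome, as a careful person would: the job done as asked, in the order asked, and still so for the second after the job is handed in, with the robot touching nothing.
It also fails if it takes over 35 s, if anything falls off the work surface, if the arm or the gripper's body presses on something with over 40 N, if the wrist force passes 120 N, or if a joint passes its speed limit or range.

## Working session

There is one attempt and no reset: what is moved stays moved. The work goes in short steps, Python scripts to look and compute and a tool call to move; the robot and the scene stay as the last step left them, time stands still between calls to the robot, and variables do not carry over. Pictures are saved under pics/ and viewed, and the job is handed in when it is done.

Besides the shell and the picture viewer there is one more tool, called by a JSON object that holds its "api" and its "payload", one argument or row to a line. jog_arm: Moves the arm, as the interface text tells. Its arguments: {"type":"object","properties":{"motion":{"type":"array"},"newtons":{"type":"number"}},"required":["motion"]}

```bash
mkdir -p pics
cat > h.py <<'E'
import numpy as np, cv2
from workcell import read_state, eyes, sign_off
def px2w(name,u,v,d):
    m=eyes.camera_model(name)
    K=np.array([[m['fx'],0,m['cx']],[0,m['fy'],m['cy']],[0,0,1]]);D=np.array(m['distortion'])
    p=cv2.undistortPoints(np.array([[[u,v]]],float),K,D)[0,0]
    T=np.array(m['cam_to_world']); return (T@np.array([p[0]*d,p[1]*d,d,1]))[:3]
def px_z(name,u,v,z):
    a=px2w(name,u,v,0.);b=px2w(name,u,v,1.);return a+(b-a)*(z-a[2])/(b[2]-a[2])
E
python3 - <<'E'
from h import *
for n in("scene","top"):
    p,d=eyes.camera(n);cv2.imwrite(f"pics/{n}0.png",p);np.save(f"{n}0.npy",d)
s=read_state();print(s)
E
```

```text
{'time_s': 0.1, 'qpos': array([66.41329801, 18.43716426, -4.01597835, 83.16841726,  1.29525086,
       78.54046074, -3.26101721]), 'dq': array([-0.08538399, -0.12919319,  0.06464167, -0.13682348, -0.12523662,
        0.0903637 ,  0.07990199]), 'joint_efforts': array([-5.33420334e-04, -4.92572558e+01, -4.06021597e-01, -3.13397849e+01,
       -6.41748821e-02,  3.95259995e-02,  6.71270527e-05]), 'tcp_pos': array([ 0.26821393, -0.59153513,  0.22153986]), 'eef_rot': array([[ 4.13036396e-01, -9.10714155e-01, -8.14634612e-04],
       [-9.10712820e-01, -4.13037188e-01,  1.56219018e-03],
       [-1.75918310e-03,  9.66567832e-05, -9.99998448e-01]]), 'force': array([-0.1505794 , -0.13697295, -0.53942999]), 'ft_torque': array([-0.01120742,  0.04418357, -0.01442266]), 'grip_width': 0.9970102732505844}
```

View pics/top0.png

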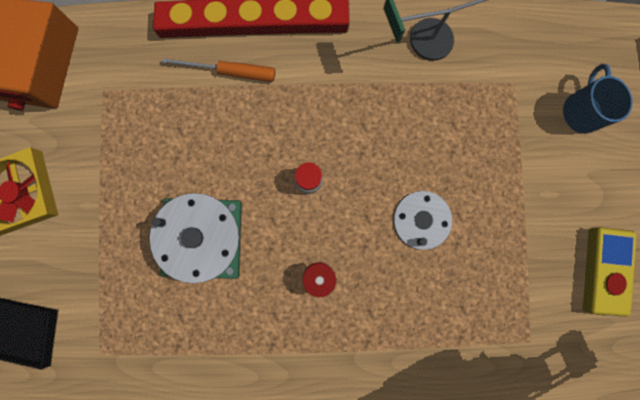

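View pics/scene0.png

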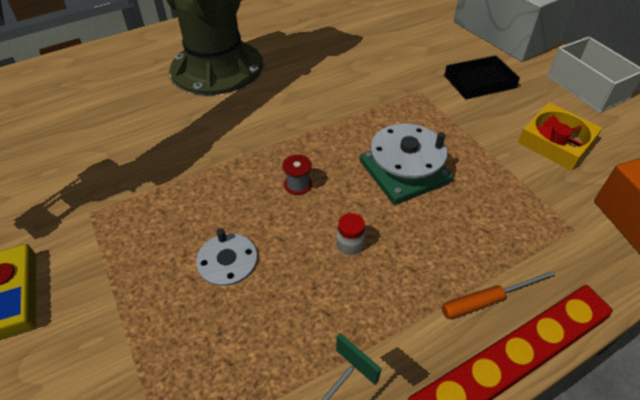

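The top view shows the winder at about (193,238) with its pin near (158,223), and the spare plate at (423,220). I'll enlarge the winder.

Run:
```python
from h import *
p=cv2.imread("pics/top0.png");d=np.load("top0.npy")
c=p[180:300,125:265];cv2.imwrite("pics/topc.png",cv2.resize(c,None,fx=5,fy=5,interpolation=cv2.INTER_CUBIC))
for u,v in[(205,215),(175,260),(191,238),(160,222),(154,223),(300,230)]:print(u,v,px2w("top",u,v,d[v,u]))
# disc fit from depth height
H=np.array([[px2w("top",u,v,d[v,u]) if d[v,u]>0 else (0,0,0) for u in range(125,265)] for v in range(180,300)])
m=((H[...,2]>0.056)&(H[...,2]<0.072))
print(m.sum());q=H[m]
(cx,cy),r=cv2.minEnclosingCircle(q[:,:2].astype(np.float32));print(cx,cy,r,q.mean(0))
m=(H[...,2]>0.08);vs,us=np.nonzero(m)
for a,b in zip(vs,us):
  print(b+125,a+180,H[a,b].round(4)) if (np.hypot(H[a,b,0]-cx,H[a,b,1]-cy)>.03) else 0
```

```text
205 215 [0.55009856 0.16900624 0.06490829]
175 260 [0.48115801 0.21743477 0.06207566]
191 238 [0.5146003  0.18733269 0.08014061]
160 222 [0.53912387 0.23031596 0.09564718]
154 223 [0.53780166 0.23940586 0.09590593]
300 230 [0.52521097 0.02269532 0.00070621]Traceback (most recent call last):
  File "<stdin>", line 6, in <module>
  File "h.py", line 4, in px2w
    m=eyes.camera_model(name)
ValueError: time passes only in moves, steps and waits
```

View pics/topc.png

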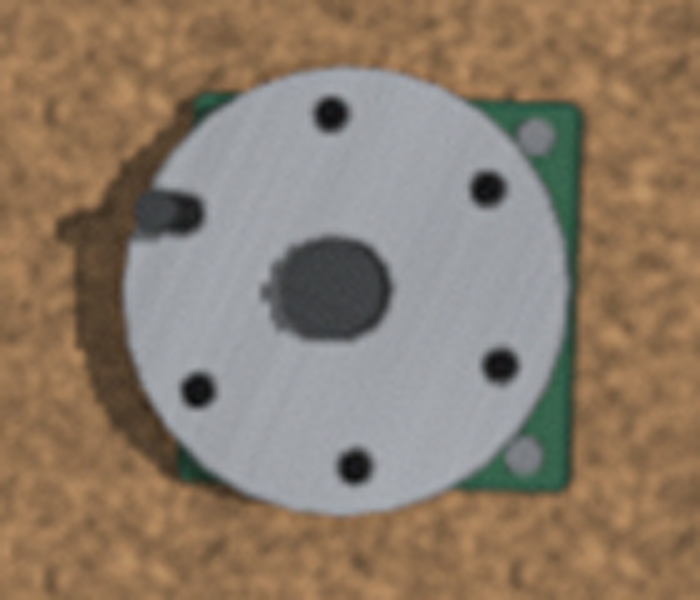

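Run:
```python
from h import *
c=px_z("top",194,237.9,.064);n=px_z("top",191.6,237.4,.080);p=px_z("top",156,221.8,.096)
print(c,n,p); v=(p-c)[:2];print(np.hypot(*v)*1e3,np.degrees(np.arctan2(v[1],v[0])))
for u,w in((125+580/5-.4,180+103/5-.4),(125+570/5-.4,180+492/5-.4)):print(px_z("top",u,w,.022))
for u,w in((123,291),(571,291),(347,67),(347,516)):print(px_z("top",125+u/5-.4,180+w/5-.4,.064 if u!=123 else .064))
s=px_z("top",423,220,.008);print(s,px_z("top",308,176,.05),px_z("top",319,280,.05))
m=eyes.camera_model("top");print(m['cam_to_world'])
# scene check
```

```text
[0.51490401 0.18670977 0.064     ] [0.51549428 0.18643977 0.08      ] [0.53952965 0.23631691 0.096     ]
55.38312259086615 63.59958390110698
[0.57599536 0.1192914  0.022     ]
[0.44866177 0.12430262 0.022     ]
[0.51639135 0.25779925 0.064     ]
[0.51361011 0.11673088 0.064     ]
[0.58504082 0.1864762  0.064     ]
[0.44559225 0.18738299 0.064     ]
[ 0.53652192 -0.18560777  0.008     ] [0.60960625 0.0072709  0.05      ] [ 0.44466864 -0.00609205  0.05      ]
[[-0.02496894 -0.99579064  0.08819047  0.50418276]
 [-0.99952436  0.02327026 -0.02023747  0.01050592]
 [ 0.01810006 -0.08865383 -0.99589803  0.77671668]
 [ 0.          0.          0.          1.        ]]
```

Winder axis is at (0.515, 0.1865). The pin is 55.4 mm out at 63.6° (55 expected), and the disc edges give 70 mm radius, so the fit is consistent. An anticlockwise push there goes towards −x. I'll travel over with the fingers closing and turn the tool so its y points along world −x.

{"api": "jog_arm", "payload": {
  "motion": [
    [-1, -1, 0, 0, 0, 0.03, 0],
    [-3.5, -3.5, 0, 0, 0, 0.08, 0],
    [-6.5, -6.6, 0, 0, 0, 0.13, 0],
    [-9.6, -9.8, 0, 0, 0, 0.18, 0],
    [-12.7, -13, 0, 0, 0, 0.23, 0],
    [-15.8, -16.2, 0, 0, 0, 0.28, 0],
    [-18.9, -19.4, 0, 0, 0, 0.33, 0],
    [-22, -22.6, 0, 0, 0, 0.38, 0],
    [-25.1, -25.8, 0, 0, 0, 0.426, 0],
    [-28, -28.8, 0, 0, 0, 0.426, 0],
    [-30.2, -31, 0, 0, 0, 0.426, 0],
    [-31, -32, 0, 0, 0, 0.426, 0]
  ],
  "newtons": 20
}}

```text
time_s: 1.3
tcp_pos: [0.4327, -0.174, 0.2225]
eef_rot: [[0.005, -1.0, -0.0], [-1.0, -0.005, 0.0], [-0.0, 0.0, -1.0]]
force: [-0.2, 0.0, -0.2]
grip_width: 0.032
```

{"api": "jog_arm", "payload": {
  "motion": [
    [-1.5, -0.6, 0, 0, 0, 0, 0],
    [-5, -2, 0.5, 0, 0, 0, 0],
    [-9, -3.6, 1, 0, 0, 0, 0],
    [-13, -5.2, 1.8, 0, 0, 0, 0],
    [-17, -6.8, 2.6, 0, 0, 0, 0],
    [-21, -8.4, 3.4, 0, 0, 0, 0],
    [-25, -10, 4.2, 0, 0, 0, 0],
    [-29, -11.6, 5, 0, 0, 0, 0],
    [-33, -13.2, 5.8, 0, 0, 0, 0],
    [-37, -14.8, 6.6, 0, 0, 0, 0],
    [-40, -16, 7, 0, 0, 0, 0],
    [-41.3, -16.4, 7.2, 0, 0, 0, 0]
  ]
}}

```text
time_s: 2.5
tcp_pos: [0.5961, 0.2378, 0.1489]
eef_rot: [[0.002, -1.0, -0.002], [-1.0, -0.002, 0.001], [-0.001, 0.002, -1.0]]
force: [-0.2, 0.3, 0.9]
grip_width: 0.005
```

Run:
```python
from h import *
for n in("scene","top"):
    p,d=eyes.camera(n);cv2.imwrite(f"pics/{n}1.png",p)
    c=p[100:240,340:520] if n=="scene" else p[150:300,100:290]
    cv2.imwrite(f"pics/{n}1c.png",cv2.resize(c,None,fx=4,fy=4,interpolation=cv2.INTER_CUBIC))
s=read_state();print(s['tcp_pos'],s['qpos'],s['grip_width'])
```

```text
[0.59558294 0.23653536 0.14934985] [   7.5694757    24.9945565   -41.03357274   88.64717683   16.79995204
   72.79272674 -125.71795237] 0.004526690632938702
```

View pics/scene1c.png

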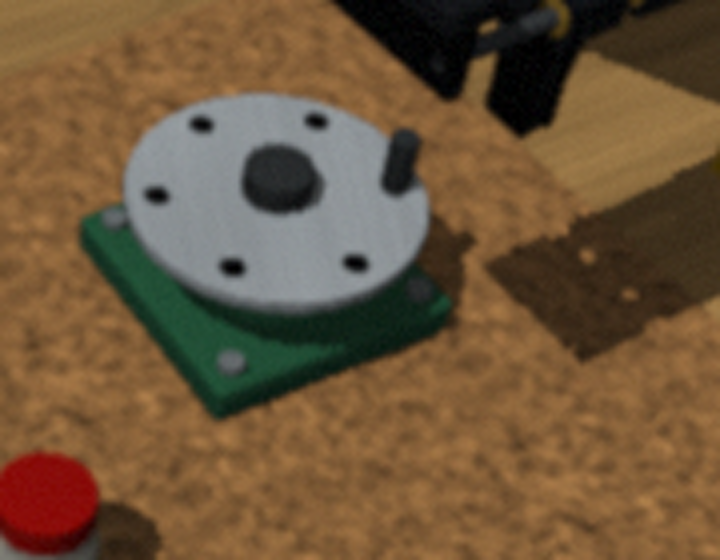

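View pics/top1c.png

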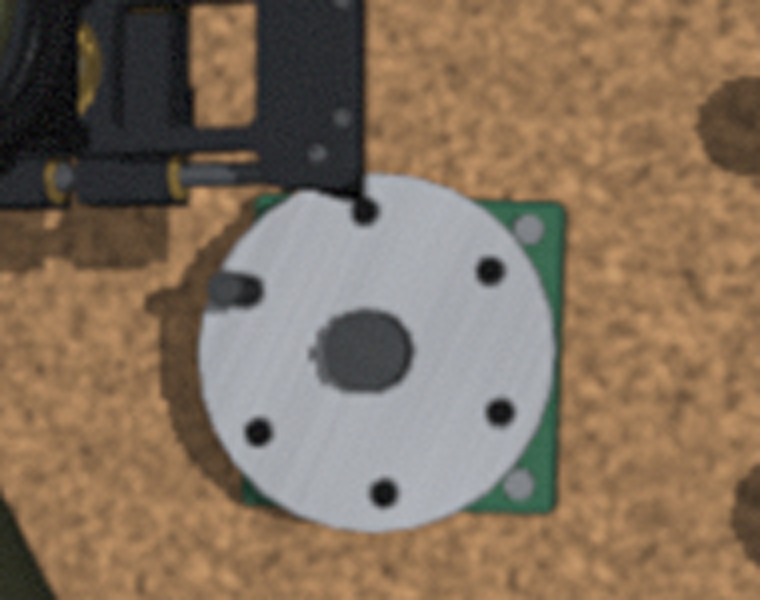

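Pictures: pin at crop (235,290) in top view and unmoved. The closed fingers are beyond it in +x, and they will come down outside the disc rim. Next I lower to about 11 mm above the disc and close part of the gap.

{"api": "jog_arm", "payload": {
  "motion": [
    [-0.1, 0, 1, 0, 0, 0, 0],
    [-0.2, 0, 3, 0, 0, 0, 0],
    [-0.3, 0, 5, 0, 0, 0, 0],
    [-0.3, 0, 6.5, 0, 0, 0, 0],
    [-0.3, 0.3, 7.4, 0, 0, 0, 0],
    [-0.3, 1, 7.4, 0, 0, 0, 0],
    [-0.3, 1.7, 7.4, 0, 0, 0, 0],
    [-0.3, 2.1, 7.4, 0, 0, 0, 0],
    [-0.3, 2.3, 7.4, 0, 0, 0, 0],
    [-0.3, 2.3, 7.4, 0, 0, 0, 0],
    [-0.3, 2.3, 7.4, 0, 0, 0, 0]
  ]
}}

```text
time_s: 3.7
tcp_pos: [0.5733, 0.2385, 0.077]
eef_rot: [[-0.0, -1.0, 0.001], [-1.0, 0.0, -0.0], [0.0, -0.001, -1.0]]
force: [0.3, -0.9, -0.0]
grip_width: 0.002
```

Run:
```python
from h import *
for n in("scene",):
    p,d=eyes.camera(n);cv2.imwrite(f"pics/{n}2.png",p)
    c=p[100:200,380:480]
    cv2.imwrite(f"pics/{n}2c.png",cv2.resize(c,None,fx=6,fy=6,interpolation=cv2.INTER_CUBIC))
s=read_state();print(s['tcp_pos'],s['qpos'],s['force'])
m=eyes.camera_model("scene");T=np.linalg.inv(np.array(m['cam_to_world']))
def proj(P):
    q=T@np.r_[P,1];K=np.array([[m['fx'],0,m['cx']],[0,m['fy'],m['cy']],[0,0,1]])
    return (cv2.projectPoints(q[None,:3],np.zeros(3),np.zeros(3),K,np.array(m['distortion']))[0].ravel()-[380,100])*6
t=s['tcp_pos'];print(proj(t),proj([.5395,.2363,.096]),proj([.5395,.2363,.064]))
for a in(-.0095,.0095):
  for b in(-.015,.015):print(proj(t+[a,b,0]))
```

```text
[0.57330261 0.23846375 0.0768034 ] [   7.01945738   26.4320863   -40.36909987   95.83877151   18.63249703
   64.59738007 -128.50321175] [-0.19854635 -0.39570065  0.19110302]
[428.10751569 309.1142576 ] [362.70543554 196.28969554] [343.46857799 275.30685455]
[368.45353682 306.69858247]
[446.45549333 273.34498185]
[409.26694462 345.80773793]
[487.69745048 311.54710462]
```

View pics/scene2c.png

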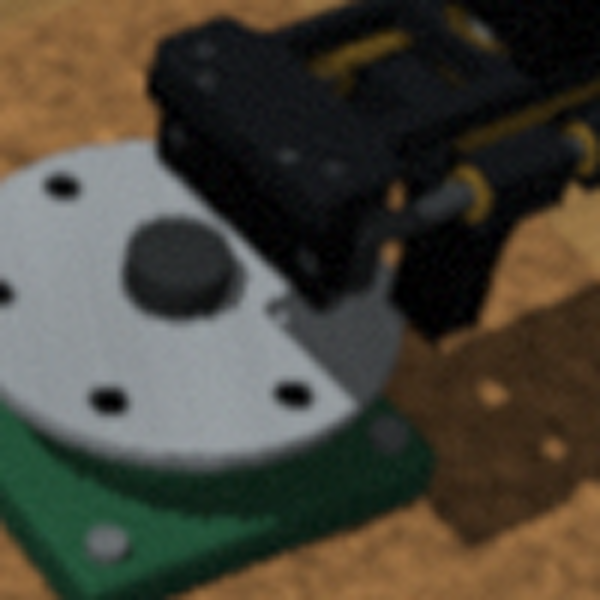

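Finger tip is at about crop (430,330), near its predicted position. That leaves a gap of about 17 mm to the pin, which is hidden behind the gripper body. Now a gentle approach, a smooth push up to about 0.125 m/s (around 2.3 rad/s), then stop and lift away.

{"api": "jog_arm", "payload": {
  "motion": [
    [0, 0.4, 0, 0, 0, 0, 0],
    [0, 0.9, 0, 0, 0, 0, 0],
    [0, 1.4, 0, 0, 0, 0, 0],
    [0, 1.8, 0, 0, 0, 0, 0],
    [0, 2.4, 0, 0, 0, 0, 0],
    [0, 3.2, 0, 0, 0, 0, 0],
    [0, 4.2, 0, 0, 0, 0, 0],
    [0, 5.4, 0, 0, 0, 0, 0],
    [0, 6.65, 0, 0, 0, 0, 0],
    [0, 7.0, 0, 0, 0, 0, 0],
    [0, 6.9, -1.5, 0, 0, 0, 0],
    [0, 6.7, -5, 0, 0, 0, 0]
  ]
}}

```text
time_s: 4.95
tcp_pos: [0.5042, 0.2374, 0.1254]
eef_rot: [[-0.0, -1.0, -0.005], [-1.0, 0.0, -0.002], [0.002, 0.005, -1.0]]
force: [0.9, -0.3, 1.0]
grip_width: 0.005
```

{"api": "jog_arm", "payload": {
  "motion": [
    [0, -2, -4, 0, 0, 0, 0],
    [0, -6, -6, 0, 0, 0, 0]
  ]
}}

```text
time_s: 5.15
tcp_pos: [0.5666, 0.2407, 0.1925]
eef_rot: [[0.003, -1.0, 0.006], [-1.0, -0.003, 0.002], [-0.002, -0.006, -1.0]]
force: [0.0, 0.4, 1.6]
grip_width: 0.006
```

```bash
cat > look.py <<'E'
import sys
from h import *
t=read_state()['time_s']
out=[]
a,_=eyes.camera("top");b,_=eyes.camera("scene")
c=np.hstack([cv2.resize(a[170:310,110:280],None,fx=2.4,fy=2.4,interpolation=cv2.INTER_CUBIC)[:336,:400],cv2.resize(b[90:230,330:496],None,fx=2.4,fy=2.4,interpolation=cv2.INTER_CUBIC)[:336]])
cv2.imwrite(sys.argv[1],c);print(t,read_state()['tcp_pos'],read_state()['force'])
E
python3 look.py pics/a1.png
```

```text
5.15 [0.57312146 0.23763426 0.19131711] [0.17180295 0.12506988 0.49995493]
```

View pics/a1.png

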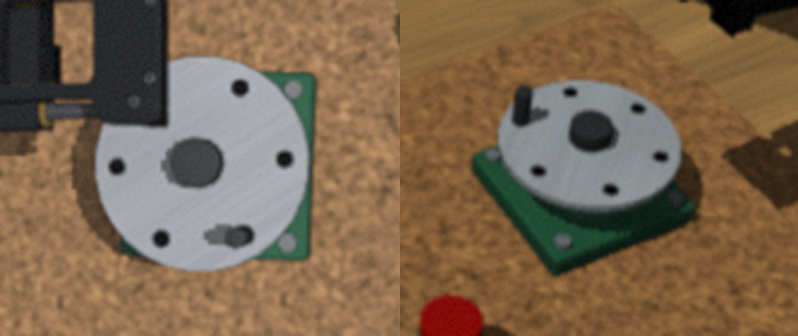

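The plate is turning anticlockwise: the pin has gone from 64° to about 203° (left crop (237,237)). I'll back off further and watch it.

{"api": "jog_arm", "payload": {
  "motion": [
    [0, -2, -2, 0, 0, 0, 0],
    [0, -5, -4, 0, 0, 0, 0],
    [0, -7, -5, 0, 0, 0, 0]
  ]
}}

```text
time_s: 5.55
tcp_pos: [0.6382, 0.2382, 0.2389]
eef_rot: [[-0.002, -1.0, 0.003], [-1.0, 0.002, 0.001], [-0.001, -0.003, -1.0]]
force: [-0.2, -0.3, -0.2]
grip_width: 0.005
```

```bash
python3 look.py pics/a2.png
```

```text
5.55 [0.6389692  0.23769094 0.23803995] [0.12570322 0.80034085 0.05697052]
```

{"api": "jog_arm", "payload": {
  "motion": [
    [0, 0, 0, 0, 0, 0, 0],
    [0, 0, 0, 0, 0, 0, 0],
    [0, 0, 0, 0, 0, 0, 0],
    [0, 0, 0, 0, 0, 0, 0]
  ]
}}

```text
time_s: 6.05
tcp_pos: [0.6352, 0.2385, 0.2364]
eef_rot: [[0.0, -1.0, -0.0], [-1.0, -0.0, -0.001], [0.001, 0.0, -1.0]]
force: [0.5, 0.5, -0.4]
grip_width: 0.002
```

```bash
python3 look.py pics/a3.png
```

```text
6.05 [0.63552157 0.2384373  0.23650966] [ 0.14731946  0.85427138 -0.67990844]
```

{"api": "jog_arm", "payload": {
  "motion": [
    [0, 0, 0, 0, 0, 0, 0],
    [0, 0, 0, 0, 0, 0, 0],
    [0, 0, 0, 0, 0, 0, 0],
    [0, 0, 0, 0, 0, 0, 0]
  ]
}}

```text
time_s: 6.55
tcp_pos: [0.6359, 0.2385, 0.2365]
eef_rot: [[-0.0, -1.0, -0.0], [-1.0, 0.0, -0.0], [0.0, 0.0, -1.0]]
force: [0.2, -0.4, -0.1]
grip_width: 0.005
```

```bash
python3 look.py pics/a4.png; python3 -c "
import cv2,numpy as np
cv2.imwrite('pics/a234.png',cv2.resize(np.vstack([cv2.imread(f'pics/a{i}.png') for i in (2,3,4)]),(480,600)))"
```

```text
6.55 [0.63592477 0.23847324 0.2364703 ] [-0.30060634 -1.04847217  0.02528349]
```

View pics/a234.png

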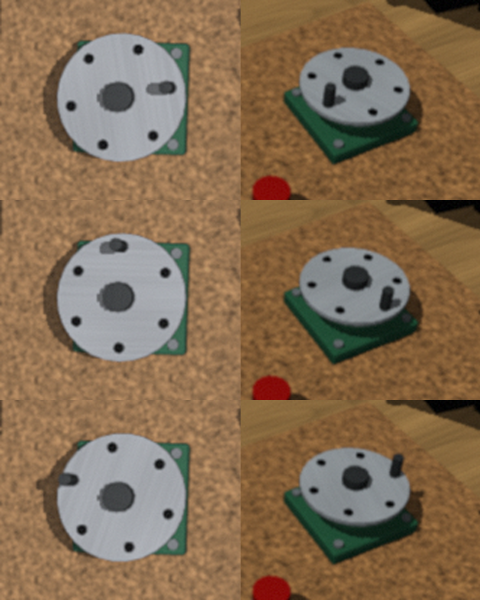

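Left crops show the pin at right (about 279°), then top (about 360°), then left (about 432°). That is already past one full turn (424°) at roughly 2.6 rad/s, with nothing touching it. I'll let it coast on for margin and check again, including the spare plate.

{"api": "jog_arm", "payload": {
  "motion": [
    [0, 0, 0, 0, 0, 0, 0],
    [0, 0, 0, 0, 0, 0, 0],
    [0, 0, 0, 0, 0, 0, 0],
    [0, 0, 0, 0, 0, 0, 0],
    [0, 0, 0, 0, 0, 0, 0],
    [0, 0, 0, 0, 0, 0, 0],
    [0, 0, 0, 0, 0, 0, 0],
    [0, 0, 0, 0, 0, 0, 0]
  ]
}}

```text
time_s: 7.45
tcp_pos: [0.6359, 0.2385, 0.2365]
eef_rot: [[-0.0, -1.0, -0.0], [-1.0, 0.0, -0.0], [0.0, 0.0, -1.0]]
force: [-0.1, -0.4, 0.3]
grip_width: 0.004
```

Run:
```python
from h import *
p,_=eyes.camera("top");cv2.imwrite("pics/top5.png",p);print(read_state()['time_s'])
```

```text
7.5
```

View pics/top5.png

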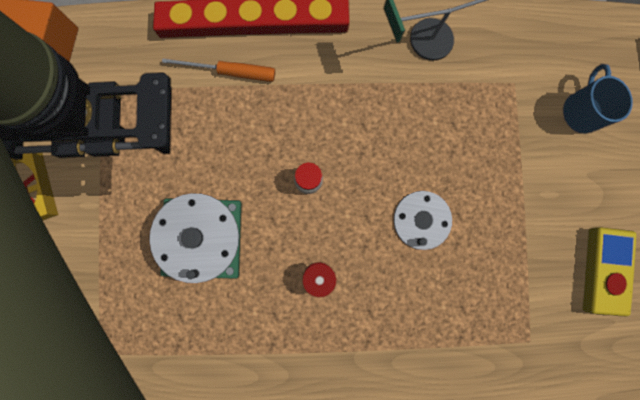

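The pin is now at (190,273), about 180° plus one full turn (≈540°), and the plate is still coasting. The spare plate is unmoved at (423,220) and the arm is clear.

```bash
python3 -c "
from workcell import sign_off
print(sign_off())"
```

```text
the job is handed in; nothing more can be done
None
```

The faceplate turns freely: one calm push carried it past a full turn, and I've handed the job in.

- **Push:** With the fingers closed and about 13 mm above the disc, I pushed the driving pin anticlockwise. I ramped it up to about 0.125 m/s, then lifted the fingers clear.
- **Rotation:** The pin went from about 64° to about 432° by 6.55 s, just over one full turn. By 7.5 s it was at about 540°, some 1.3 turns in all, and still coasting with nothing touching it.
- **Speed:** It coasted at about 2.6 rad/s, a little faster than the 2.3 rad/s I aimed for.
- **Other checks:** The spare plate did not move. The forces I read never went above about 2 N, though I only read them between moves. The gripper body hid the pin just before contact, so I placed the fingers there from my earlier measurement.

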